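Grade desk fittings with the rocking sieve

ROBOT

A 6-joint arm with a two-finger parallel gripper is mounted at the origin on the work surface. World frame = base frame: x ahead of the robot, y to its left, z up, the work surface at z = 0. Lengths are in m, angles in rad, forces in N, time in s.
With the tool pointing down it reaches from about 0.25 to 0.775 m from the base axis. Payload 4 kg.
Tool frame: the origin (TCP) lies at the very end of the fingers, on their centre line; the grasp point (between the pads) lies 19 mm behind it; z points along the fingers, y is the line along which they close (so a half turn about z gives the same grasp; the last joint's range is limited). The gripper opens to 94 mm and grips with 3 to 60 N. Pads are 16 mm wide; open, the fingers measure 119 mm over their backs; the gripper's body (75 mm by 177 mm) begins 78 mm behind the grasp point.
Start: joints at [-1.347, 0.087, 1.371, -0, 1.684, -0.103], TCP at [0.177, -0.521, 0.206] pointing down, gripper open.
Joint ranges: [-3.1, 3.1], [-0.76, 2.03], [0.27, 2.55], [-1.08, 4.22], [0.17, 2.65], [-2.57, 2.57]. Speed limits (rad/s): [2.79, 2.79, 3.14, 3.14, 3.14, 3.14].

INTERFACE

Orientations are given as [roll, pitch, yaw] about the fixed x, y, z axes, in that order (R = Rz(yaw) Ry(pitch) Rx(roll)).
In Python, from bench import robot, snapshot, finder gives the robot as it stands.
- The arm moves only by the tool drive_tool, never from a script. Its argument "deltas" is text: rows parted by semicolons, each of 7 numbers parted by spaces: the shift along the tool's x, y, z each as a share of 100 mm, from -1 to 1, then the turn, a rotation vector about the tool's x, y, z each as a share of 90 degrees, from -1 to 1, then the finger opening in mm, from 0 to 94. In form: tx ty tz rx ry rz gripper; .... A call has 1 to 5 rows; each row is the pose to reach, as a shift and turn from the pose commanded when the call began, along the tool's axes at that moment; what a row does not reach only later rows make up. A row lasts 1/10 s, in which the tool goes at most 50 mm and 8.59 degrees, less where a joint would pass 70% of its speed; a pose out of reach is approached as far as the arm can. A call with a number of a shift or a turn outside -1 to 1 is refused whole. A call with a gripper value outside its range is refused whole. The fingers move at their own pace and stop on an object; the grip force is fixed at half the most. Time passes only in rows, so rows that repeat a pose let the fingers close. It gives the time, the measured TCP pose, the force, the opening and the grip force at its end, in the units of the state.
- robot.get_obs(): the state, without advancing time (a new reading comes with each control period).
- snapshot(name): name is "side" or "top" or "wrist"; returns a dict with "img" (480x640x3 uint8, red, green, blue), "fx", "fy", "cx", "cy" (pixels), "T" (4x4, takes a point from camera to world coordinates); the wrist camera has in their place "hand_eye" (4x4, takes a point from camera to tool coordinates, whose origin is the TCP and whose axes are the flange's). Camera axes: x right, y up, looking along -z (the intrinsics and any distortion apply to the point x, -y, -z); pixel columns grow to the right and rows downward; lengths in m; the calibration is good to about 2 mm. A picture is of the moment at which its call begins: read the wrist's pose just before it. There is no depth.
- robot.close_job(): hands the job in; it is judged then, once.
Trained networks look in the newest picture that a camera, given by its name, has taken for a name from the list of things; names that differ only in an ending like _2 or _b are one class to them, and where a whole thing is asked for, a point or a joint stands for the part that bears it (a point fixed in the world has none). Each returns a list of dicts, best first, with "confidence" (0 to 1); they miss things now and then, are a little off and sometimes report something else, mostly with a low value. They report only what shows in the picture. A call takes as long as a camera call.
- finder.look_for(camera, thing): "xy" ([column, row] in pixels, amid what is visible of it).
- finder.masks_of(camera, thing): "region" (480x640 bool, what is visible of it) and "xy" ([column, row] in pixels, amid what is visible of it).
- finder.landmark_of(camera, thing): "xy" ([column, row] in pixels: a listed point, or the origin of a listed thing).
The state is a dict: "time": time; "joint_positions": joint angles; "qvel": joint speeds; "joint_torque": joint torques, N m; "tool_pos": TCP position; "ee_rot": TCP orientation; "wrist_force": force on the tool from outside, world axes, zero at the start; "wrist_torque": the same for the moment, N m; "width": finger opening in m; "finger_force": force on a finger pad.
Only numpy, scipy, OpenCV 4.12 (cv2) and the standard library are available. Lean on these libraries where they do the work, as an engineer would, in place of code of your own. Each camera call takes 0.05 s, during which the arm holds its last target. There are 200 camera calls.

TASK

Sort the mixed desk fittings lying in the rocking sieve tray. First push its slotted end down from above until the two small steel nuts have dropped through the slots into the bin below while the large cable grommet stays on the tray, then push the other, open end down so that the grommet slides out into the bin under that end. Do it with the tray alone: do not touch the fittings with the gripper.

Things in the scene. Friction and masses are not known exactly. Their poses are not given: they have to be found in the camera images.
- sorter: Rocking sieve, fixed to the desk at any yaw: plywood base 420 x 130 mm, aluminium tray hinged between two steel posts over two grey bins (110 mm wide, rims 46 mm high). Origin on the desk under the hinge; x runs along the tray from its slotted end (-x) to its open end (+x). Slot bin: x -185 to -5 mm; mouth bin: x 60 to 212 mm. Tray floor 130 mm up; slots x -115 to -30, mouth at x 100 mm.
- tray (a joint): Tilt of the tray, rad: 0 level (start), negative slotted end down, positive open end down, stops at -0.55 and 0.55. A damped spring brings it level in about 1.5 s when let go; holding it fully down takes about 5 N at a pad, up to 12 N while moving. The fittings slide beyond about 0.3 rad; hold 0.45 rad or more for a second or so. The hinge lies along the sorter's y axis at floor height.
- slot_pad (a point): Centre of the top face of the flat push pad, 36 mm (along x) x 90 mm, at the slotted end of the tray (three slots 24 mm wide between round bars along x, closed by an end wall): 130 mm from the hinge, 175 mm above the desk when level. It moves with the tray, almost straight down, 75 mm to the stop.
- mouth_pad (a point): Centre of the top face of the same kind of push pad on the open end of the tray; the grommet passes beneath it. It too moves down by 75 mm to the stop.
- nut_a: Small steel barrel nut, an upright cylinder 14 mm in diameter and 12 mm high, 15 g, on the solid floor beside the slots. Origin at its centre.
- nut_b: A second, identical nut in the tray. Origin at its centre.
- grommet: Large black plastic desk cable grommet, a flanged disc 64 mm in diameter and 16 mm high, 45 g, lying on the tray's solid floor near the open end. Origin at its centre. (A spare one lies on the desk beside the sieve and is not part of the job.)

How it is judged:
By the outcome, as a careful person would: the job done as asked, in the order asked, and still so for the second after the job is handed in, with the robot touching nothing.
It also fails if it takes over 50 s, if anything falls off the work surface, if the arm or the gripper's body presses on something with over 40 N, if the wrist force passes 120 N, or if a joint passes its speed limit or range.

## Working session

There is one attempt and no reset: what is moved stays moved. The work goes in short steps, Python scripts to look and compute and a tool call to move; the robot and the scene stay as the last step left them, time stands still between calls to the robot, and variables do not carry over. Pictures are saved under pics/ and viewed, at most 10 in all, crops included, and the job is handed in when it is done.

Besides the shell and the picture viewer there is one more tool, called after ">>>" as name(argument=value, ...) on one line, values as JSON. drive_tool: Moves the arm, as the interface text tells. Shift numbers are shares of 100 mm and turn numbers shares of 90 degrees, none past 1 either way. Its arguments: {"type":"object","properties":{"deltas":{"type":"string"}},"required":["deltas"]}

```bash
mkdir -p pics
cat > h.py <<'E'
import numpy as np, cv2
from bench import robot, snapshot, finder
def ray(s,xy,T=None):
    T=s["T"] if T is None else T
    d=np.array([(xy[0]-s["cx"])/s["fx"],-(xy[1]-s["cy"])/s["fy"],-1.])
    return T[:3,3],T[:3,:3]@d
def atz(s,xy,z):
    o,d=ray(s,xy); return o+d*(z-o[2])/d[2]
def save(s,n): cv2.imwrite("pics/"+n,s["img"][:,:,::-1])
E
python3 - <<'E'
from h import *
np.set_printoptions(precision=4,suppress=True)
o=robot.get_obs();print(o["time"],o["tool_pos"],o["ee_rot"])
for c in ["top","side"]:
    s=snapshot(c);save(s,c+"1.png");print(c,[k for k in s if k!='img'],s["T"][:3,3])
    for t,z in [("slot_pad",.175),("mouth_pad",.175),("sorter",0),("nut_a",.136),("grommet",.138)]:
        for r in finder.landmark_of(c,t)[:3]: print(c,t,r["confidence"],r["xy"],atz(s,r["xy"],z))
E
```

```text
0.0 [ 0.1764 -0.5204  0.2043] [-3.1394 -0.0002  0.3268]
top ['fx', 'fy', 'cx', 'cy', 'T'] [0.543  0.0486 0.8117]
top slot_pad 0.91 [517.3, 330.4] [ 0.4844 -0.1733  0.175 ]
top mouth_pad 0.77 [348.2, 178.5] [0.6591 0.0239 0.175 ]
top nut_a 0.59 [448.2, 244.4] [ 0.5853 -0.1024  0.136 ]
top nut_a 0.58 [416.6, 278.7] [ 0.5423 -0.0635  0.136 ]
top grommet 0.88 [400.1, 230.0] [ 0.6022 -0.0425  0.138 ]
side ['fx', 'fy', 'cx', 'cy', 'T'] [0.3531 0.6768 0.6583]
side slot_pad 0.8 [401.6, 136.0] [ 0.488  -0.1728  0.175 ]
side mouth_pad 0.69 [256.1, 188.3] [0.6568 0.0323 0.175 ]
side sorter 0.66 [334.7, 247.3] [ 0.5701 -0.0745  0.    ]
side nut_a 0.38 [334.0, 169.3] [ 0.5814 -0.1057  0.136 ]
side grommet 0.56 [309.9, 188.0] [ 0.6009 -0.0415  0.138 ]
```

View pics/top1.png

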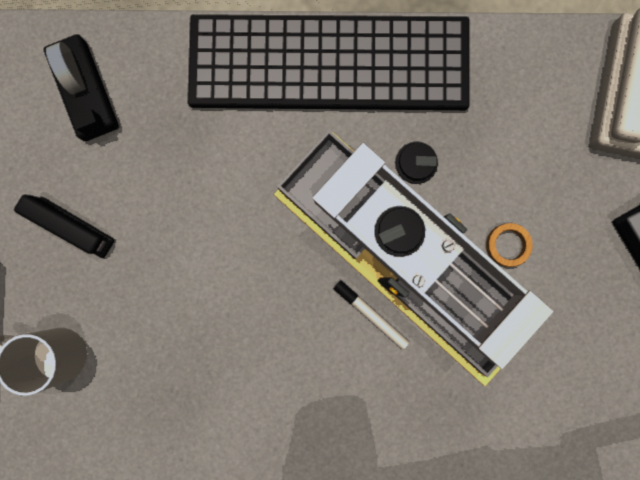

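View pics/side1.png

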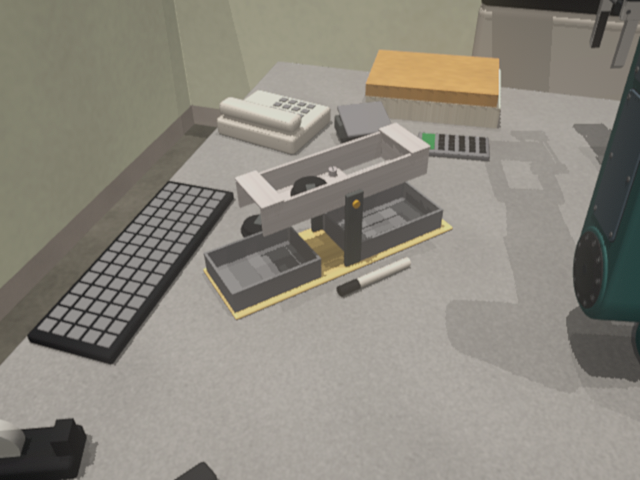

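The top picture shows the slot pad near (517,330), the mouth pad near (348,180), the grommet on the tray at (400,230), the nuts at (448,246) and (418,282), and the spare grommet on the desk at (417,162). The side picture agrees. This puts the slot pad at about (0.486,-0.173), the mouth pad at (0.658,0.028), and the sorter yaw at about 49°.

>>> drive_tool(deltas="0.4 -0.25 -0.4 0 0 -0.09 0; 0.86 -0.5 -0.6 0 0 -0.18 0; 0.86 -0.5 -0.6 0 0 -0.26 0; 0.86 -0.5 -0.6 0 0 -0.338 0; 0.86 -0.5 -0.6 0 0 -0.338 0")

```text
time: 1.1
tool_pos: [0.2425, -0.4456, 0.2663]
ee_rot: [3.14, 0.001, 0.859]
wrist_force: [0.2, -0.3, -0.4]
width: 0.0576
finger_force: 0.0
```

>>> drive_tool(deltas="0.4 0 0 0 0 0 0; 0.8 0 0 0 0 0 0; 1 0 0 0 0 0 0; 1 0 0 0 0 0 0")

```text
time: 1.5
tool_pos: [0.3084, -0.3689, 0.2654]
ee_rot: [-3.141, -0.001, 0.858]
wrist_force: [0.1, 0.1, -0.2]
width: 0.0252
finger_force: 0.0
```

>>> drive_tool(deltas="0.4 0 0 0 0 0 0; 0.8 0 0 0 0 0 0; 1 0 0 0 0 0 0; 1 0 0 0 0 0 0")

```text
time: 1.9
tool_pos: [0.3734, -0.2941, 0.2651]
ee_rot: [-3.141, -0.0, 0.858]
wrist_force: [-0.3, -0.7, -0.3]
width: -0.0001
finger_force: 0.0
```

>>> drive_tool(deltas="0.4 0 0 0 0 0 0; 0.8 0 0 0 0 0 0; 1 0 0 0 0 0 0; 1 0 0 0 0 0 0")

```text
time: 2.3
tool_pos: [0.4387, -0.2191, 0.265]
ee_rot: [-3.141, 0.0, 0.858]
wrist_force: [-0.2, -0.7, -0.6]
width: 0.0008
finger_force: 0.0
```

>>> drive_tool(deltas="0.4 0.06 0 0 0 0 0; 0.64 0.06 0 0 0 0 0; 0.64 0.06 0.4 0 0 0 0; 0.64 0.06 0.7 0 0 0 0; 0.64 0.06 0.7 0 0 0 0")

```text
time: 2.8
tool_pos: [0.4811, -0.1753, 0.1899]
ee_rot: [-3.131, 0.004, 0.855]
wrist_force: [-0.3, 0.2, -0.2]
width: 0.0005
finger_force: 0.0
```

Run:
```python
from h import *
s=snapshot("side");cv2.imwrite("pics/s2.png",cv2.resize(s["img"][60:300,200:520,::-1],(800,600)));print(robot.get_obs()["tool_pos"])
```

```text
[ 0.48255052 -0.17581724  0.19308588]
```

View pics/s2.png

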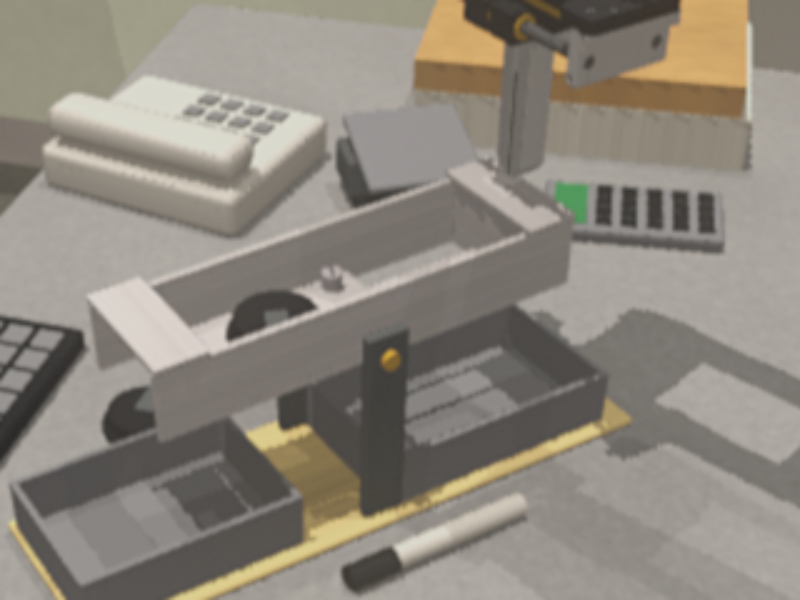

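The crop shows the closed fingertips at (520,170), over the slot pad and about 15 mm above it. Pushing down.

>>> drive_tool(deltas="0 0 0.14 0 0 0 0; 0 0 0.24 0 0 0 0; 0 0 0.34 0 0 0 0; 0 0 0.44 0 0 0 0; 0 0 0.54 0 0 0 0")

```text
time: 3.35
tool_pos: [0.4847, -0.1769, 0.1433]
ee_rot: [3.137, 0.003, 0.857]
wrist_force: [-3.7, -4.3, 7.3]
width: 0.0002
finger_force: 4.1
```

>>> drive_tool(deltas="0 0 0.1 0 0 0 0; 0 0 0.19 0 0 0 0; 0 0 0.25 0 0 0 0; 0 0 0.25 0 0 0 0; 0 0 0.25 0 0 0 0")

```text
time: 3.85
tool_pos: [0.4847, -0.1756, 0.1174]
ee_rot: [3.139, 0.001, 0.857]
wrist_force: [-2.0, -3.8, 4.0]
width: 0.0005
finger_force: 2.5
```

>>> drive_tool(deltas="0 0 0 0 0 0 0; 0 0 0 0 0 0 0; 0 0 0 0 0 0 0; 0 0 0 0 0 0 0; 0 0 0 0 0 0 0")

```text
time: 4.35
tool_pos: [0.4848, -0.1746, 0.1166]
ee_rot: [3.141, -0.0, 0.858]
wrist_force: [-0.9, -3.4, 3.7]
width: 0.0003
finger_force: 2.5
```

>>> drive_tool(deltas="0 0 0 0 0 0 0; 0 0 0 0 0 0 0; 0 0 0 0 0 0 0; 0 0 0 0 0 0 0; 0 0 0 0 0 0 0")

```text
time: 4.85
tool_pos: [0.4847, -0.1745, 0.1165]
ee_rot: [3.141, -0.0, 0.858]
wrist_force: [-1.1, -4.1, 3.7]
width: 0.0004
finger_force: 2.4
```

Run:
```python
from h import *
a=snapshot("side")["img"][60:300,200:520];b=snapshot("top")["img"][100:400,260:580]
cv2.imwrite("pics/s3.png",np.hstack([cv2.resize(a,(400,300),),cv2.resize(b,(400,300))])[:,:,::-1])
for c in("top","side"):
  for t in("nut_a","grommet"): print(c,t,[(r["confidence"],r["xy"]) for r in finder.look_for(c,t)])
```

```text
top nut_a [(0.4, [451.8, 271.7])]
top grommet [(0.56, [464.7, 296.2])]
side nut_a []
side grommet []
```

View pics/s3.png

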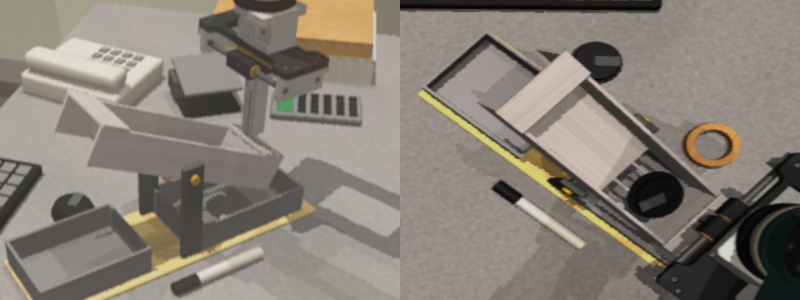

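The tray is tilted about 0.47 rad and the grommet has slid over the slots, at about (465,296) in the top picture. The nuts aren't clearly visible, so I'll push 6 mm further, hold, and zoom in.

>>> drive_tool(deltas="0 0 0.03 0 0 0 0; 0 0 0.06 0 0 0 0; 0 0 0.06 0 0 0 0; 0 0 0.06 0 0 0 0; 0 0 0.06 0 0 0 0")

```text
time: 5.65
tool_pos: [0.4848, -0.1741, 0.1106]
ee_rot: [-3.142, -0.001, 0.858]
wrist_force: [-0.7, -1.1, 5.3]
width: 0.0005
finger_force: 2.1
```

>>> drive_tool(deltas="0 0 0 0 0 0 0; 0 0 0 0 0 0 0; 0 0 0 0 0 0 0; 0 0 0 0 0 0 0; 0 0 0 0 0 0 0")

```text
time: 6.15
tool_pos: [0.4845, -0.1744, 0.1104]
ee_rot: [-3.141, -0.0, 0.858]
wrist_force: [0.3, 0.4, 5.2]
width: 0.0001
finger_force: 2.1
```

Run:
```python
from h import *
a=snapshot("side")["img"][140:260,310:450];b=snapshot("top")["img"][190:350,390:530]
cv2.imwrite("pics/s4.png",np.hstack([cv2.resize(a,(400,400),interpolation=2),cv2.resize(b,(400,400),interpolation=2)])[:,:,::-1])
for c in("top","side"):
  for t in("nut_a","grommet"): print(c,t,[(r["confidence"],r["xy"]) for r in finder.look_for(c,t)])
```

```text
top nut_a [(0.44, [450.8, 269.9])]
top grommet [(0.71, [461.4, 291.3])]
side nut_a []
side grommet []
```

View pics/s4.png

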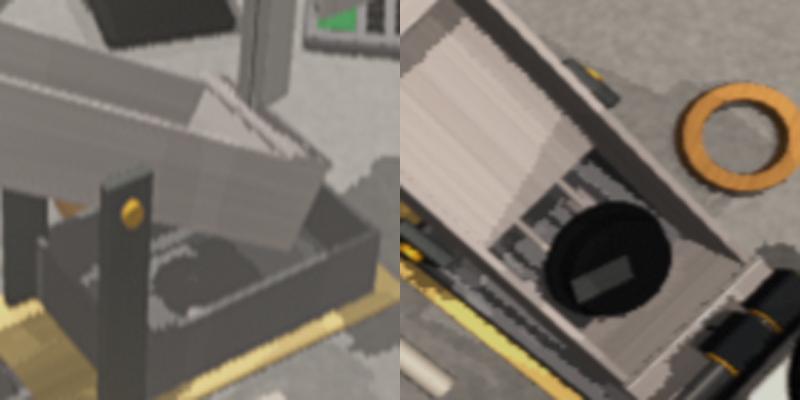

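Tray is fully down. The grommet lies over the slots and no nut shows on the solid floor. I'll ease the tray back to level and check the bin.

>>> drive_tool(deltas="0 0 -0.15 0 0 0 0; 0 0 -0.3 0 0 0 0; 0 0 -0.45 0 0 0 0; 0 0 -0.6 0 0 0 0; 0 0 -0.75 0 0 0 0")

```text
time: 6.95
tool_pos: [0.4846, -0.1745, 0.1867]
ee_rot: [3.141, -0.0, 0.858]
wrist_force: [0.4, -0.6, -0.3]
width: 0.0005
finger_force: 0.0
```

>>> drive_tool(deltas="-0.3 0 -0.4 0 0 0 0; -0.7 0 -0.7 0 0 0 0; -1 0 -0.7 0 0 0 0; -1 0 -0.7 0 0 0 0; -1 0 -0.7 0 0 0 0")

```text
time: 7.45
tool_pos: [0.4191, -0.2503, 0.2559]
ee_rot: [3.141, -0.001, 0.856]
wrist_force: [-0.6, 0.6, -0.1]
width: 0.0007
finger_force: 0.0
```

>>> drive_tool(deltas="0 0 0 0 0 0 0; 0 0 0 0 0 0 0; 0 0 0 0 0 0 0; 0 0 0 0 0 0 0; 0 0 0 0 0 0 0")

```text
time: 7.95
tool_pos: [0.4194, -0.2499, 0.2553]
ee_rot: [-3.141, 0.0, 0.858]
wrist_force: [-0.2, -0.1, 0.0]
width: 0.0004
finger_force: 0.0
```

Run:
```python
from h import *
a=snapshot("side")["img"][120:270,290:450];b=snapshot("top")["img"][190:350,390:550]
f=lambda i:cv2.resize(cv2.convertScaleAbs(i,alpha=1.5),(400,400),interpolation=2)
cv2.imwrite("pics/s5.png",np.hstack([f(a),f(b)])[:,:,::-1])
for c in("top","side"):
  for t in("nut_a","grommet"): print(c,t,[(r["confidence"],r["xy"]) for r in finder.look_for(c,t)])
```

```text
top nut_a [(0.59, [451.5, 273.6])]
top grommet [(0.63, [475.3, 300.7])]
side nut_a []
side grommet [(0.79, [374.0, 162.4]), (0.46, [323.8, 179.7])]
```

View pics/s5.png

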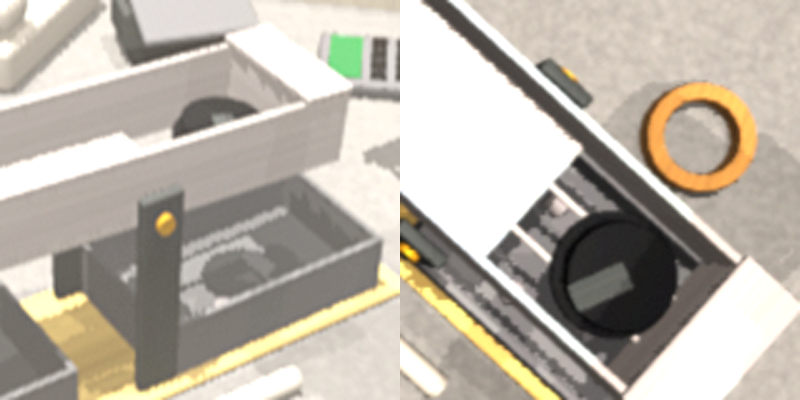

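Level again. The grommet is at (475,301). One nut seems to be in the bin at (452,272). Zooming in to look for the other.

Run:
```python
from h import *
a=snapshot("side")["img"][195:255,320:450];b=snapshot("top")["img"][240:340,410:510]
w=snapshot("wrist");print(w["hand_eye"])
g=lambda i,s:cv2.resize(cv2.convertScaleAbs(i,alpha=2),s,interpolation=2)
l=np.vstack([g(a,(400,200)),cv2.resize(w["img"],(400,300))])
cv2.imwrite("pics/s6.png",np.hstack([l,g(b,(400,500))])[:,:,::-1])
for r in finder.look_for("wrist","nut_a"):print(r)
```

```text
[[ 2.98314580e-04  9.73007135e-01  2.30774839e-01  6.66440955e-02]
 [ 9.99999856e-01 -1.87506098e-04 -5.02090115e-04  3.32559731e-04]
 [-4.45265575e-04  2.30774956e-01 -9.73007051e-01 -1.78306815e-01]
 [ 0.00000000e+00  0.00000000e+00  0.00000000e+00  1.00000000e+00]]
```

View pics/s6.png

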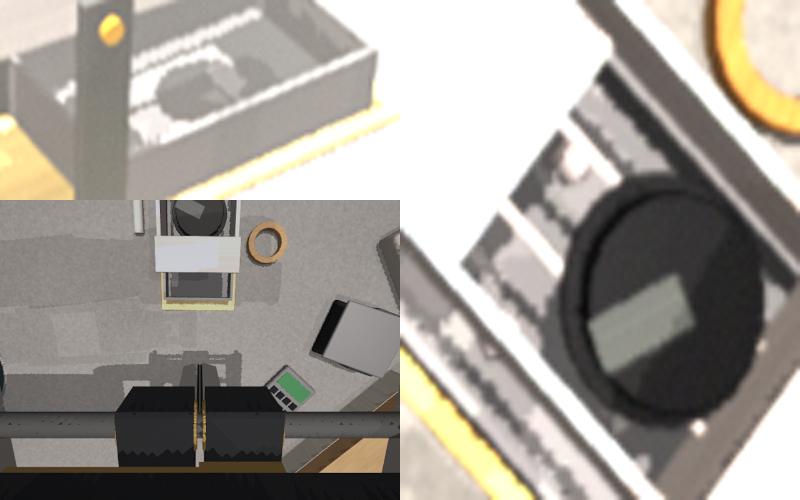

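One nut is visible in the bin at (452,272). The other may be hidden under the grommet, so I'll check with the wrist camera while moving towards the mouth pad.

>>> drive_tool(deltas="0.3 0 -0.4 0 0 0 0; 0.7 0 -0.7 0 0 0 0; 1 0 -0.7 0 0 0 0; 1 0 -0.7 0 0 0 0; 1 0 -0.7 0 0 0 0")

```text
time: 8.95
tool_pos: [0.4846, -0.1744, 0.325]
ee_rot: [-3.141, 0.001, 0.859]
wrist_force: [0.7, -0.2, 0.5]
width: 0.0004
finger_force: 0.0
```

Run:
```python
from h import *
w=snapshot("wrist");cv2.imwrite("pics/w1.png",w["img"][:,:,::-1])
for r in finder.look_for("wrist","nut_a"):print(r)
```

```text
{'xy': [342.1, 131.5], 'confidence': 0.47}
```

>>> drive_tool(deltas="0.3 0 0 0 0 0 0; 0.7 0 0 0 0 0 0; 1 0 0 0 0 0 0; 1 0 0 0 0 0 0; 1 0 0 0 0 0 0")

```text
time: 9.55
tool_pos: [0.5495, -0.0997, 0.3248]
ee_rot: [-3.141, 0.001, 0.857]
wrist_force: [-0.7, 0.6, -0.2]
width: 0.0005
finger_force: 0.0
```

Run:
```python
from h import *
w=snapshot("wrist");a=cv2.imread("pics/w1.png")
cv2.imwrite("pics/w2.png",np.hstack([a[0:330,160:480],w["img"][0:330,160:480,::-1]]))
for r in finder.look_for("wrist","nut_a"):print(r)
```

```text
{'xy': [340.6, 212.5], 'confidence': 0.65}
{'xy': [295.4, 221.2], 'confidence': 0.64}
```

View pics/w2.png

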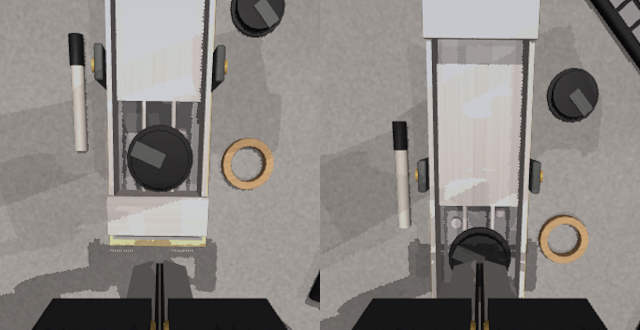

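The right half shows both nuts, at full-picture (295,221) and (341,212), within the slots. I'll triangulate their height.

Run:
```python
from h import *
from scipy.spatial.transform import Rotation as R
o=robot.get_obs();T=np.eye(4);T[:3,:3]=R.from_euler("xyz",o["ee_rot"]).as_matrix();T[:3,3]=o["tool_pos"]
w=snapshot("wrist");W=T@w["hand_eye"];t=snapshot("top")
c=np.array([.5715,-.073]);u=np.array([.655,.756]);v=np.array([-.756,.655])
for k in finder.look_for("wrist","nut_a"):
  O,d=ray(w,k["xy"],W)
  for z in(.01,.02,.136):
    p=O+d*(z-O[2])/d[2];q=t["T"][:3,:3].T@(p-t["T"][:3,3])
    print(k["xy"],z,"sorter",(p[:2]-c)@u,(p[:2]-c)@v,"top px",t["cx"]+t["fx"]*q[0]/-q[2],t["cy"]-t["fy"]*q[1]/-q[2])
for r in finder.look_for("top","nut_a"):print(r)
```

```text
[340.4, 212.6] 0.01 sorter -0.06096720870674953 -0.02931383841778628 top px 453.45025525216613 271.3015812671477
[340.4, 212.6] 0.02 sorter -0.05909285641694691 -0.028749201953629056 top px 453.8275974038545 270.6610355986064
[340.4, 212.6] 0.136 sorter -0.03735036985523716 -0.022199418969404326 top px 459.01644257789746 261.8528696248543
{'xy': [394.0, 225.7], 'confidence': 0.7}
{'xy': [452.8, 271.5], 'confidence': 0.64}
```

Run:
```python
from h import *
from scipy.spatial.transform import Rotation as R
o=robot.get_obs();T=np.eye(4);T[:3,:3]=R.from_euler("xyz",o["ee_rot"]).as_matrix();T[:3,3]=o["tool_pos"]
w=snapshot("wrist");W=T@w["hand_eye"];t=snapshot("top")
for z in(.01,.136):
    O,d=ray(w,[295.4,221.2],W);p=O+d*(z-O[2])/d[2];q=t["T"][:3,:3].T@(p-t["T"][:3,3])
    print(z,"top px",t["cx"]+t["fx"]*q[0]/-q[2],t["cy"]-t["fy"]*q[1]/-q[2],"nut px",14e-3*w["fx"]/(W[2,3]-z))
for k in finder.masks_of("wrist","nut_a"):
  y,x=np.where(k["region"]);print(k["xy"],k["confidence"],np.ptp(x)+1,np.ptp(y)+1)
g=lambda i,s:cv2.resize(cv2.convertScaleAbs(i,alpha=1.4),s,interpolation=2)
cv2.imwrite("pics/w3.png",np.hstack([g(w["img"][190:250,275:365],(450,300)),g(cv2.imread("pics/top1.png")[:,:,::-1][180:260,400:480],(5,300)),g(t["img"][200:330,370:510],(330,300))])[:,:,::-1])
```

```text
0.01 top px 432.51167684376503 306.3664220799321 nut px 10.856823555559748
0.136 top px 440.4795075216542 292.7706594951445 nut px 14.572952587016637
[298.1, 223.6] 0.63 9 10
[340.1, 213.4] 0.62 10 11
```

View pics/w3.png

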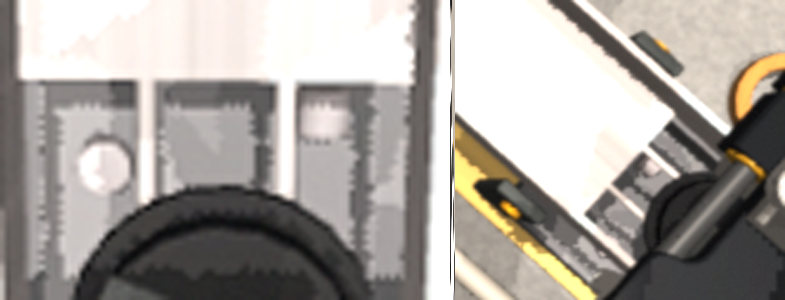

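Both nuts measure about 10 px, the size expected on the bin floor, so both have dropped. Now the mouth pad.

>>> drive_tool(deltas="0.3 0 0 0 0 0 0; 0.7 0 0 0 0 0 0; 1 0 0 0 0 0 0; 1 0 0 0 0 0 0")

```text
time: 10.4
tool_pos: [0.6168, -0.0207, 0.3239]
ee_rot: [-3.14, 0.0, 0.862]
wrist_force: [0.0, -0.4, -0.5]
width: 0.0006
finger_force: 0.0
```

>>> drive_tool(deltas="0.3 0 0 0 0 0 0; 0.7 0 0 0 0 0 0; 0.7 0 0.4 0 0 0 0; 0.7 0 0.8 0 0 0 0; 0.7 0 0.9 0 0 0 0")

```text
time: 10.9
tool_pos: [0.6585, 0.0291, 0.2288]
ee_rot: [-3.133, 0.008, 0.857]
wrist_force: [0.1, -0.8, -1.3]
width: 0.0004
finger_force: 0.0
```

>>> drive_tool(deltas="0 0 0.2 0 0 0 0; 0 0 0.4 0 0 0 0; 0 0 0.4 0 0 0 0")

```text
time: 11.2
tool_pos: [0.6598, 0.0288, 0.1936]
ee_rot: [-3.138, 0.003, 0.857]
wrist_force: [-1.1, -0.3, -0.4]
width: 0.0003
finger_force: 0.0
```

Run:
```python
from h import *
s=snapshot("side");cv2.imwrite("pics/s7.png",cv2.resize(s["img"][60:300,200:520,::-1],(640,480)));print(robot.get_obs()["tool_pos"])
```

```text
[0.66063933 0.02887184 0.19553192]
```

View pics/s7.png

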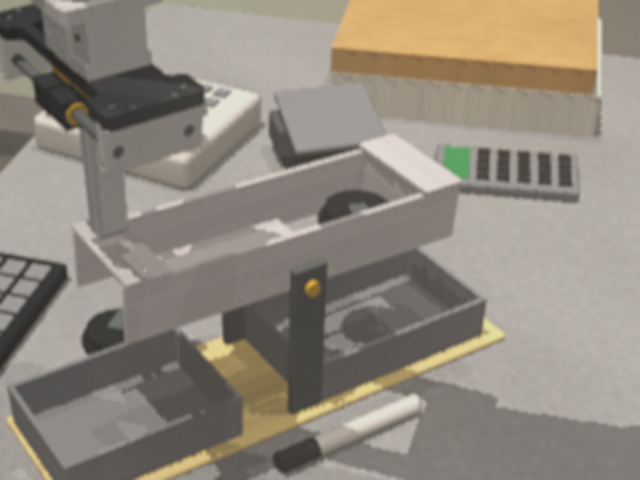

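The fingertips are above the mouth pad at crop (110,230), about 20 mm clear, and the grommet is at the slot end. Pushing down.

>>> drive_tool(deltas="0 0 0.14 0 0 0 0; 0 0 0.25 0 0 0 0; 0 0 0.35 0 0 0 0; 0 0 0.45 0 0 0 0; 0 0 0.55 0 0 0 0")

```text
time: 11.75
tool_pos: [0.6634, 0.0311, 0.1424]
ee_rot: [3.138, -0.006, 0.859]
wrist_force: [3.4, 3.6, 5.6]
width: 0.0004
finger_force: 3.7
```

>>> drive_tool(deltas="0 0 0.1 0 0 0 0; 0 0 0.19 0 0 0 0; 0 0 0.26 0 0 0 0; 0 0 0.29 0 0 0 0; 0 0 0.29 0 0 0 0")

```text
time: 12.25
tool_pos: [0.6622, 0.0304, 0.112]
ee_rot: [3.14, -0.003, 0.858]
wrist_force: [2.8, 2.3, 3.5]
width: 0.0002
finger_force: 2.6
```

>>> drive_tool(deltas="0 0 0 0 0 0 0; 0 0 0 0 0 0 0; 0 0 0 0 0 0 0; 0 0 0 0 0 0 0; 0 0 0 0 0 0 0")

```text
time: 12.75
tool_pos: [0.6614, 0.0297, 0.1116]
ee_rot: [3.141, -0.0, 0.858]
wrist_force: [4.0, 3.9, 3.2]
width: 0.0007
finger_force: 2.8
```

>>> drive_tool(deltas="0 0 0 0 0 0 0; 0 0 0 0 0 0 0; 0 0 0 0 0 0 0; 0 0 0 0 0 0 0; 0 0 0 0 0 0 0")

```text
time: 13.25
tool_pos: [0.6612, 0.0297, 0.1114]
ee_rot: [3.142, -0.0, 0.858]
wrist_force: [4.3, 3.1, 3.6]
width: 0.0004
finger_force: 2.8
```

>>> drive_tool(deltas="0 0 0 0 0 0 0; 0 0 0 0 0 0 0; 0 0 0 0 0 0 0; 0 0 0 0 0 0 0; 0 0 0 0 0 0 0")

```text
time: 13.75
tool_pos: [0.6612, 0.0297, 0.1114]
ee_rot: [3.142, 0.0, 0.858]
wrist_force: [3.4, 3.7, 3.6]
width: 0.0004
finger_force: 2.8
```

```bash
cat > g.py <<'E'
from h import *
c=np.array([.5715,-.073]);u=np.array([.655,.756]);v=np.array([-.756,.655])
for cam in("top","side"):
  s=snapshot(cam);save(s,"last_"+cam+".png")
  for t,z in(("nut_a",.01),("grommet",.012),("mouth_pad",.175)):
    for r in finder.look_for(cam,t):
      p=atz(s,r["xy"],z)[:2]-c;print(cam,t,r["confidence"],r["xy"],"sorter@%.3f"%z,(p@u).round(3),(p@v).round(3))
E
python3 g.py
```

```text
top nut_a 0.6 [455.5, 270.9] sorter@0.010 -0.063 -0.032
top mouth_pad 0.56 [462.3, 268.4] sorter@0.175 -0.039 -0.012
side grommet 0.64 [242.3, 275.7] sorter@0.012 0.168 -0.007
side mouth_pad 0.58 [332.2, 177.2] sorter@0.175 0.028 0.039
```

The grommet shows in the mouth bin, at sorter x≈0.168. Releasing gently and backing off.

>>> drive_tool(deltas="0 0 -0.15 0 0 0 0; 0 0 -0.3 0 0 0 0; 0 0 -0.45 0 0 0 0; 0 0 -0.6 0 0 0 0; 0 0 -0.75 0 0 0 0")

```text
time: 14.65
tool_pos: [0.6611, 0.0293, 0.1881]
ee_rot: [3.141, 0.0, 0.857]
wrist_force: [0.8, -0.2, 0.1]
width: 0.0005
finger_force: 0.0
```

>>> drive_tool(deltas="0 0 -0.4 0 0 0 0; 0 0 -0.8 0 0 0 0; -0.3 0.3 -1 0 0 0 0; -0.6 0.6 -1 0 0 0 0; -0.9 0.9 -1 0 0 0 0")

```text
time: 15.15
tool_pos: [0.6707, -0.0984, 0.2895]
ee_rot: [3.138, -0.001, 0.859]
wrist_force: [1.1, 0.5, -0.6]
width: 0.0002
finger_force: 0.0
```

>>> drive_tool(deltas="-0.3 0.3 0 0 0 0 0; -0.6 0.6 0 0 0 0 0; -0.9 0.9 0 0 0 0 0; -1 1 0 0 0 0 0; -1 1 0 0 0 0 0")

```text
time: 15.65
tool_pos: [0.6802, -0.2407, 0.286]
ee_rot: [-3.141, 0.001, 0.854]
wrist_force: [-0.1, -0.0, 0.2]
width: 0.0005
finger_force: 0.0
```

>>> drive_tool(deltas="-0.3 0 0 0 0 0 0; -0.6 0 0 0 0 0 0; -0.9 0 0 0 0 0 0; -1 0 0 0 0 0 0; -1 0 0 0 0 0 0")

```text
time: 16.15
tool_pos: [0.6151, -0.3132, 0.2876]
ee_rot: [3.141, -0.001, 0.858]
wrist_force: [1.2, 0.6, -0.2]
width: 0.0005
finger_force: 0.0
```

```bash
python3 g.py
```

```text
top nut_a 0.57 [452.9, 271.0] sorter@0.010 -0.06 -0.029
top grommet 0.56 [318.4, 174.7] sorter@0.012 0.182 -0.004
top mouth_pad 0.88 [416.3, 244.0] sorter@0.175 0.02 0.002
top mouth_pad 0.63 [450.4, 272.3] sorter@0.175 -0.031 0.001
side nut_a 0.46 [328.7, 176.9] sorter@0.010 -0.101 -0.177
side grommet 0.93 [241.6, 275.0] sorter@0.012 0.168 -0.009
side mouth_pad 0.81 [328.8, 177.3] sorter@0.175 0.033 0.036
```

The grommet is in the mouth bin. There is one doubtful nut report in the side picture, at (329,177), so I'll check that spot in the top picture.

Run:
```python
from h import *
t=snapshot("top");s=snapshot("side");p=atz(s,[328.7,176.9],.136);q=t["T"][:3,:3].T@(p-t["T"][:3,3])
x,y=t["cx"]+t["fx"]*q[0]/-q[2],t["cy"]-t["fy"]*q[1]/-q[2];print(p,x,y)
a=t["img"].mean(2).astype(int);print(a[int(y)-16:int(y)+17:2,int(x)-16:int(x)+17:2])
b=cv2.imread("pics/top1.png").mean(2).astype(int);print("nut before",b[268:298:2,402:434:2])
for r in finder.masks_of("side","nut_a"):
  yy,xx=np.where(r["region"]);print(r["xy"],r["confidence"],np.ptp(xx)+1,np.ptp(yy)+1,r["region"].sum())
```

```text
[ 0.58311003 -0.08210011  0.136     ] 431.76931132509276 245.9168918630527
[[206 206 206 207 206 206 206 205 201 197 199 198 183 130  57  47  49]
 [207 207 206 207 206 206 206 205 204 202 199 199 198 193 137  58  47]
 [207 206 207 206 207 207 206 207 206 205 205 199 199 199 191 116  63]
 [207 207 206 207 205 206 206 206 206 206 206 203 199 198 199 193 170]
 [207 208 207 206 207 205 206 207 206 206 206 206 204 200 198 200 197]
 [207 207 207 207 207 207 205 206 207 206 206 207 206 203 199 198 200]
 [205 206 207 207 207 206 206 206 205 207 206 206 206 206 205 200 199]
 [205 205 206 207 207 206 206 206 206 205 207 206 206 206 206 203 200]
 [205 205 205 206 207 206 207 206 207 206 205 206 206 205 206 205 204]
 [206 206 205 205 206 207 207 206 204 206 205 205 207 206 205 206 206]
 [207 206 205 206 205 206 206 207 207 206 206 205 206 206 206 205 206]
 [206 206 206 206 205 205 206 207 207 206 206 206 205 204 206 207 205]
 [206 205 207 206 206 205 205 205 206 207 206 206 205 205 204 205 206]
 [207 206 206 206 206 206 205 205 205 207 206 207 205 205 206 205 205]
 [207 207 206 205 206 206 206 2
[... 499 characters left out ...]
 139 168 204 205 204 205 205]
 [ 95 190 204 201 205 176 150 199 193 109 186 198 205 205 205 205]
 [ 48  80 183 205 200 136 170 202 160 142 194 175 203 204 205 204]
 [ 60  48  80 183 204 156 162 200 135 182 196 189 204 204 204 200]
 [ 67  58  49  77 178 203 169 154 112 196 188 193 204 205 201 132]
 [ 58  68  62  49  68 161 201 185 132 155 153 203 204 201 141  80]
 [ 61  57  67  64  51  56 153 201 191 193 203 205 203 143  75  78]
 [ 72  61  54  67  66  51  54 135 202 203 199 201 163  78  67  74]
 [ 74  71  64  56  76  75  54  52 135 201 204 171  70  60  60  72]
 [ 53  75  70  62  79  81  75  54  51 119 199 195 121  60  60  66]
 [ 33  58  61  67  80  81  81  78  56  51  97 190 202 137  96 106]]
```

The floor there is empty, so that report was false. Handing in.

```bash
python3 -c "
from bench import robot
print(robot.close_job())"
```

```text
the job is handed in; nothing more can be done
None
```

The job is handed in at about 16 s: both nuts dropped through the slots into the slot bin first, then the grommet slid into the mouth bin, with the gripper touching only the push pads; the hand-in call returned no verdict.

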